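# Set the kitchen tablet up on its folding stand

## Task

Get the tablet ready for cooking from a recipe: first raise the backrest of the folding stand all the way up to its stop, then lift the tablet (the larger of the two devices) out of the charging dock and set it gently, without dropping it, on the stand, the same way up and with its screen facing outwards, away from the backrest. Its bottom edge must rest in the stand's bottom lip, in the middle, with its back flat against the raised backrest. Do not disturb the phone in the dock or the mug and tin on the worktop.

Things in the scene. Friction and masses are not known exactly. Their poses are not given: they have to be found in the camera images.
- stand: Aluminium folding tablet stand, heavy and not sliding. Origin on the worktop straight below the hinge axis; +x points to the back of the stand (the front, where one reads, is -x), y along the hinge, z up. Its base plate is 160 (x, from -43 to +117) x 150 (y) x 8 mm high; the hinge axis runs along y at height 22 mm.
- backrest (a joint): Angle of the backrest above the horizontal: 0 folded flat backwards over the base, rising to the stop at 1.047 (60 degrees, leaning back 30 degrees from upright). A friction hinge (0.6 N m): it stays where it is left, and lifting it by its top bar takes about 5 to 8 N. The backrest carries the bottom lip and turns with it.
- backrest_bar (a point): Middle of the round steel bar (8 mm thick, straight for 94 mm along y) that is the top of the backrest, 135 mm from the hinge axis. Below it, between the two side rods (100 mm clear), the backrest is open for 61 mm down to the back plate, so that fingers can pass. Axes as for seat. The tablet stands out 53 mm past the bar when seated.
- seat (a point): The inner corner of the stand's bottom lip, at the middle of the 120 mm wide lip, on the backrest: x points up along the backrest, z out of its face towards the reader, y along the hinge. It lies 2 mm below (-x) and 6 mm in front (+z) of the hinge axis in these axes. The backrest's face is the plane z = 0 here and the ledge is the plane x = 0; the ledge is 20 mm deep in z, and ends in an upturned edge 4 mm thick that stands 14 mm above the ledge (in x).
- dock: Light wooden charging dock, 104 (x) x 160 (y) x 40 mm high, heavy and not sliding, origin at the centre of its underside, front -x. It has two slots along y at x = -25 and x = +25 mm, each 12 mm wide, 28 mm deep (floor 12 mm above the worktop). The tablet stands in one and the phone in the other, either way round, both screens to the dock's front (-x).
- tablet_center (a point): Centre of the tablet: a flat aluminium tablet computer with a black glass screen, 10 (x, thickness) x 130 (y, width) x 190 mm (z, height), 0.25 to 0.5 kg. z points to its top edge, -x is the way the screen faces. It stands upright in the dock, its bottom edge 12 mm above the worktop; the slot's play lets it lean up to 4 degrees.
- tablet_bottom (a point): Middle of the tablet's bottom edge, mid-thickness, 95 mm below its centre. Axes as the tablet's.
- tablet_top (a point): Middle of the tablet's top edge, mid-thickness, 95 mm above its centre. Axes as the tablet's.
- tablet_screen (a point): Middle of the tablet's screen face, 5 mm in front (-x) of its centre. Axes as the tablet's.
- tablet: The tablet; origin at the middle of its bottom edge, axes as above.
- phone_center (a point): Centre of the phone, 9 x 72 x 146 mm, upright in the other slot; its top is 158 mm above the worktop. To be left alone.
- mug: White mug with green dots, 78 mm across (114 with handle), 93 mm high, origin at the centre of its underside, standing behind the space between stand and dock. To be left alone.
- tin_tuna: Low round tin, 86 mm across, 40 mm high, origin under its centre, standing near the front edge between stand and dock. To be left alone.
There are look-alikes about, which are no part of the job. What is shaped like the tablet but orange is not meant.

How it is judged:
On the way, in this order (a step that is already met when the one before it is completed fails the run):
1. the backrest is raised to its stop (above 0.98 rad) while the tablet still stands in the dock (value of joint backrest above 0.98 rad and z of tablet_bottom in the frame of dock below 0.03 m), for 0.2 s.
2. the tablet is lifted clear of its slot (bottom edge 45 mm above the worktop) (height (world z) of tablet_bottom above 0.045 m), for 0.1 s.
At the end, for the whole second after the job is handed in: The backrest is up (above 0.98 rad) and the tablet, released and at rest, stands in the lip: bottom edge within 6 mm of the ledge and in the groove, back within 8 mm of the backrest at bottom and top, screen outward, top edge up, middle within 20 mm of the stand's middle (25 mm at its top) (value of joint backrest above 0.98 rad and x of tablet_bottom in the frame of seat between -0.005 and 0.006 m and z of tablet_bottom in the frame of seat between 0.001 and 0.013 m and y of tablet_bottom in the frame of seat between -0.02 and 0.02 m and y of tablet_top in the frame of seat between -0.025 and 0.025 m and x of tablet_top in the frame of seat above 0.18 m and z of tablet_top in the frame of seat between 0.001 and 0.013 m and z of tablet_screen in the frame of seat between 0.007 and 0.018 m and linear speed of tablet below 0.02 m/s); the robot touches nothing.
It fails at once if the tablet comes down into the lip fast or is dropped there (over 0.3 m/s with its bottom edge within 20 mm of the lip) (linear speed of tablet above 0.3 m/s and distance between tablet_bottom and seat below 0.02 m).
It fails at once if the tablet is banged or forced against the stand (over 70 N) (contact force between tablet and stand above 70 N).
It fails at once if the phone is shifted more than 20 mm (distance of phone_center from where it was at the start of the episode above 0.02 m).
It fails at once if the mug or tin is pushed more than 20 mm (distance of any of mug, tin_tuna from where it was at the start of the episode above 0.02 m).
It also fails if it takes over 53 s, if anything falls off the work surface, if the arm or the gripper's body presses on something with over 40 N, if the wrist force passes 120 N, or if a joint passes its speed limit or range.

## Robot

A 7-joint arm with a two-finger parallel gripper is mounted at the origin on a cart in front of the work surface, level with it; the furniture and walls round the work are solid. World frame = base frame: x ahead of the robot, y to its left, z up, the work surface at z = 0. Lengths are in m, angles in rad, forces in N, time in s.
With the tool pointing down it reaches from about 0.4 to 0.85 m from the base axis. Payload 10.4 kg.
Tool frame: the origin (TCP) lies at the very end of the fingers, on their centre line; the grasp point (between the pads) lies 19 mm behind it (grasp_offset is the distance from the TCP to the grasp point, in m); z points along the fingers, y is the line along which they close (so a half turn about z gives the same grasp; the last joint's range is limited). The gripper opens to 85 mm and grips with 20 to 120 N. Pads are 22 mm wide; open, the fingers measure 114 mm over their backs; the gripper's body (76 mm by 85 mm) begins 54 mm behind the grasp point. The pads swing forward as they close: fully open they stand 13 mm farther back than shut.
Start: joints at [-1.239, 0.332, -0.065, 1.46, 0.022, 1.35, -0.088], TCP at [0.217, 0.586, 0.198] pointing down, gripper open.
Joint ranges: [-2.6, 2.6], [-0.5, 2.12], [-1.47, 1.34], [0.16, 2.42], [-1.27, 4.41], [0.06, 2.06], [-2.6, 2.6]. Speed limits (rad/s): [2.22, 2.22, 2.79, 2.79, 3.14, 3.14, 3.14].

## Interface

Orientations are given as a unit quaternion [x, y, z, w].
In Python, from workcell import * gives the robot as it stands.
- The arm moves only by the tool jog_arm, never from a script. Its argument "plan" is a list of rows, each a list of 3 entries, a list of its own where there are three numbers: the turn, a rotation vector about the tool's x, y, z in rad, then the shift along the tool's x, y, z in m, then the finger opening in m, from 0 to 0.0854. A call has 1 to 8 rows; each row is the pose to reach, as a shift and turn from the pose commanded when the call began, along the tool's axes at that moment; what a row does not reach only later rows make up. A row lasts 1/12 s, in which the tool goes at most 41.7 mm and 7.16 degrees, less where a joint would pass 70% of its speed; a pose out of reach is approached as far as the arm can. A call with a gripper value outside its range is refused whole. The fingers move at their own pace and stop on an object; "force" is the grip in N (left out, the last holds). Time passes only in rows, so rows that repeat a pose let the fingers close. It gives the time, the measured TCP pose, the force, the opening and the grip force at its end, in the units of the state.
- get_obs(): the state, without advancing time (a new reading comes with each control period).
- camera(name): name is "scene" or "top" or "wrist"; returns a dict with "img" (420x560x3 uint8, red, green, blue), "mtx" (3x3 intrinsics, pixels), "k1" (the pictures are not rectified: a ray, as slopes to the right and down, at radius r is drawn at 1 + k1 r^2 times it, then the intrinsics apply), "extrinsics" (4x4, takes a point from camera to world coordinates). Camera axes: x right, y down, z forward; pixel columns grow to the right and rows downward; lengths in m; the calibration is good to about 2 mm. A picture is of the moment at which its call begins. There is no depth.
- hand_in(): hands the job in; it is judged then, once.
The state is a dict: "clock": time; "joint_pos": joint angles; "joint_velocities": joint speeds; "tau": joint torques, N m; "position": TCP position; "ee_rot": TCP orientation; "ft_force": force on the tool from outside, world axes, zero at the start; "torque": the same for the moment, N m; "grip_width": opening from 0.0 (shut) to 1.0 (fully open); "grasp_force": force on a finger pad.
Only numpy, scipy, OpenCV 4.12 (cv2) and the standard library are available. Lean on these libraries where they do the work, as an engineer would, in place of code of your own. Each camera call takes 0.05 s, during which the arm holds its last target. There are 200 camera calls.

## Working session

There is one attempt and no reset: what is moved stays moved. The work goes in short steps, Python scripts to look and compute and a tool call to move; the robot and the scene stay as the last step left them, time stands still between calls to the robot, and variables do not carry over. Pictures are saved under pics/ and viewed, at most 10 in all, crops included, and the job is handed in when it is done.

Besides the shell and the picture viewer there is one more tool, called after "Emit:" by a JSON object that holds its "api" and its "payload". jog_arm: Moves the arm, as the interface text tells. Its arguments: {"type":"object","properties":{"plan":{"type":"array"},"force":{"type":"number"}},"required":["plan"]}

```bash
mkdir -p pics; ls
python3 - <<'E'
from workcell import *
import cv2,json,numpy as np
print(get_obs())
for n in("scene","top"):
    c=camera(n); cv2.imwrite(f"pics/{n}0.png",c["img"][:,:,::-1])
    np.savez(f"pics/{n}0.npz",**c); print(n,c["mtx"],c["k1"],c["extrinsics"])
E
```

```text
pics
{'clock': 0.0, 'joint_pos': array([-1.23856578,  0.33288494, -0.06471567,  1.46097723,  0.02159798,
        1.34987784, -0.08850898]), 'joint_velocities': array([-1.51623105e-04, -1.79462778e-05, -1.20143189e-04, -7.11945772e-04,
       -1.20159686e-03,  2.35744437e-03,  8.26039762e-04]), 'tau': array([-4.53235943e-04, -6.25465465e+01,  4.84872074e-02, -3.91591930e+01,
        1.61531934e-02,  1.00628956e-02,  9.50155027e-05]), 'position': array([0.21699197, 0.58566014, 0.19729069]), 'ee_rot': array([ 1.76472606e-01,  9.84305284e-01, -7.19232873e-04, -9.81904404e-05]), 'ft_force': array([ 0.12403929, -0.10559606, -0.78306544]), 'torque': array([-0.01019287, -0.00484846, -0.03610654]), 'grasp_force': 0.0, 'grip_width': 1.0011822822841978}
scene [[460.08626402   0.         290.23800547]
 [  0.         460.08626402 216.51746218]
 [  0.           0.           1.        ]] -0.1444275330195243 [[ 0.64149344 -0.64610629  0.41356115 -0.00984828]
 [-0.76712467 -0.53858166  0.34849611 -0.3668205 ]
 [-0.00242908 -0.54081093 -0.84114068  1.18393543]
 [ 0.          0.          0.          1.        ]]
top [[395.74968808   0.         279.17234598]
 [  0.         395.74968808 213.26444184]
 [  0.           0.           1.        ]] -0.007681697524183189 [[ 0.0112403  -0.99628155  0.0854209   0.41513955]
 [-0.9997933  -0.00975027  0.01784064  0.06089513]
 [-0.01694142 -0.08560378 -0.99618521  1.21112995]
 [ 0.          0.          0.          1.        ]]
```

View pics/scene0.png

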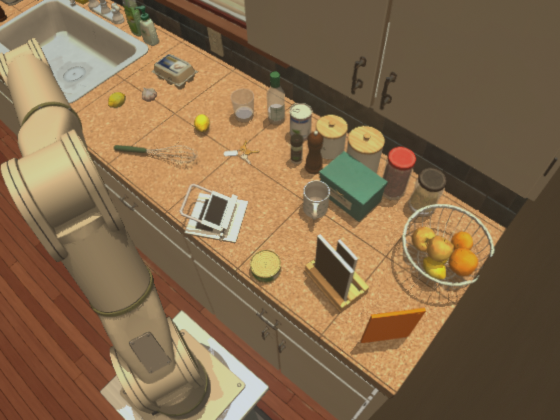

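View pics/top0.png

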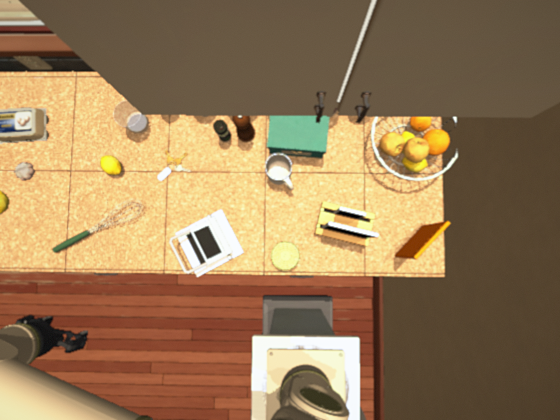

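In scene, the black slab at (335,265) is the large device in the dock. The smaller one behind it at (347,252) is the phone, and the orange slab at (392,325) is the decoy. I take the black front one (top view ≈ (348,230)). The stand is at (215,212) in scene and (205,243) in top. One close crop to check this.

Run:
```python
import cv2,numpy as np
s=cv2.imread("pics/scene0.png");t=cv2.imread("pics/top0.png")
r=lambda im,x,y,w,h:cv2.resize(im[y:y+h,x:x+w],(400,300),interpolation=cv2.INTER_CUBIC)
cv2.imwrite("pics/crop1.png",np.vstack([np.hstack([r(s,170,170,100,75),r(s,290,225,100,75)]),np.hstack([r(t,160,205,100,75),r(t,300,190,100,75)])]))
```

```text
(no output)
```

View pics/crop1.png

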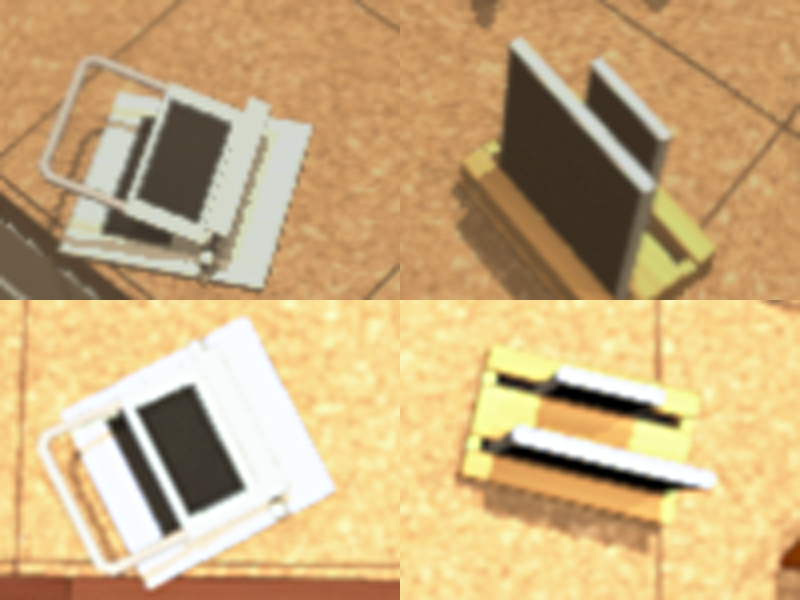

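The crop confirms it. The stand is nearly folded, with its bar at the lower left and its back towards +y. The tablet, with black screen to the front, is in the front slot of the dock, and the phone is behind it. Now I measure.

```bash
cat > h.py <<'E'
import numpy as np
from scipy.optimize import least_squares
from scipy.spatial.transform import Rotation as R
def proj(c,P):
    E=np.linalg.inv(c["extrinsics"]);p=np.atleast_2d(P)@E[:3,:3].T+E[:3,3]
    s=p[:,:2]/p[:,2:];s=s*(1+float(c["k1"])*(s**2).sum(1,keepdims=True))
    return s@c["mtx"][:2,:2].T+c["mtx"][:2,2]
def fr(x,y,a,P):
    return np.asarray(P)@R.from_euler("z",a).as_matrix().T+[x,y,0]
def rel(o,pos,rot):
    """turn and shift in tool axes to reach world pos, Rotation rot"""
    r=R.from_quat(o["ee_rot"]);return np.round((r.inv()*rot).as_rotvec(),3),np.round(r.inv().apply(pos-o["position"]),4)
def axes(z,y):
    z=np.array(z,float);z/=np.linalg.norm(z);y=np.array(y,float);y-=z*(y@z);y/=np.linalg.norm(y)
    return R.from_matrix(np.c_[np.cross(y,z),y,z])
E
python3 - <<'E'
from h import *
T,S=np.load("pics/top0.npz"),np.load("pics/scene0.npz")
base=np.array([[-43,-75,8],[-43,75,8],[117,75,8],[117,-75,8]])/1e3
tb=[[222.5,209.5],[243.5,252.5],[197.5,277],[175.5,233]];sb=[[248,201.2],[236.2,242.5],[185.5,232.5],[200,193.8]]
def f(v):
    bar=[[.135*np.cos(v[3]),0,.022+.135*np.sin(v[3])]]
    P=fr(v[0],v[1],v[2],np.vstack([base,bar]))
    return np.r_[(proj(T,P)-(tb+[[178.75,255.5]])).ravel(),(proj(S,P)-(sb+[[187,198]])).ravel()]
r=least_squares(f,[.4,.3,2,.2],loss="soft_l1");print("stand",r.x,f(r.x).round(1))
d=np.array([[52,80,40],[52,-80,40],[-52,80,40],[-52,-80,40]])/1e3
g=lambda v:(proj(T,fr(*v,d))-[[322.5,201.75],[375,213.75],[315.5,234.5],[366.25,245.5]]).ravel()
q=least_squares(g,[.4,-.1,-.2]);print("dock",q.x,g(q.x).round(1))
t=np.array([[0,65,0],[0,-65,0]])/1e3
def k(v):
    P=fr(v[0],v[1],v[2],t)+[0,0,v[3]]
    return np.r_[(proj(T,P)-[[328.75,223.25],[378.5,235]]).ravel(),(proj(S,P)-[[319.2,235.8],[352.2,272]]).ravel()]
q=least_squares(k,[.4,-.1,-.2,.2]);print("tab top",q.x,k(q.x).round(1))
for n,p,z in(("mug",(278,163),.093),("tin",(285,256),.04)):
    print(n,least_squares(lambda v:(proj(T,[v[0],v[1],z])-p).ravel(),[.5,.1]).x)
E
```

```text
stand [0.44327665 0.25906039 2.06121174 0.47221338] [-0.1 -0.5  1.1  0.2  0.1  0.2  0.3  0.1  0.2  0.6  0.7 -0.2 -0.3 -0.4
 -0.8 -0.  -0.  -1.2 -0.1 -0.2]
dock [ 0.48623532 -0.11240424 -0.21933703] [-0.3 -1.1  0.  -0.9 -1.1  0.3  1.3  1.7]
tab top [ 0.46326214 -0.11105424 -0.22825915  0.19784159] [-0.2 -0.1 -0.2  0.1 -0.6 -0.7  0.8  0.8]
mug [0.65566297 0.08590882]
tin [0.38951068 0.06329839]
```

```bash
cat >> h.py <<'E'
H=np.array([.4433,.2591,.022]);yaw=2.061
def bar(a): 
    s=np.array([np.cos(yaw),np.sin(yaw),0]);return H+.135*(np.cos(a)*s+[0,0,np.sin(a)])
sx=np.array([np.cos(yaw),np.sin(yaw),0])
E
python3 - <<'E'
from h import *
from workcell import *
o=get_obs();print(rel(o,bar(.472)+[0,0,.10],axes([0,0,-1],sx)),bar(.472))
E
```

```text
(array([-0.001, -0.   , -0.845]), array([-0.2357, -0.1479,  0.0142])) [0.38669071 0.36517947 0.08338025]
```

Emit:
{"api": "jog_arm", "payload": {"plan": [[[0, 0, -0.845], [-0.236, -0.148, 0.014], 0.05], [[0, 0, -0.845], [-0.236, -0.148, 0.014], 0.05], [[0, 0, -0.845], [-0.236, -0.148, 0.014], 0.05], [[0, 0, -0.845], [-0.236, -0.148, 0.014], 0.05], [[0, 0, -0.845], [-0.236, -0.148, 0.014], 0.05], [[0, 0, -0.845], [-0.236, -0.148, 0.014], 0.05], [[0, 0, -0.845], [-0.236, -0.148, 0.014], 0.05], [[0, 0, -0.845], [-0.236, -0.148, 0.014], 0.05]]}}

```text
clock: 0.77
position: [0.3918, 0.3585, 0.1837]
ee_rot: [-0.243, 0.97, -0.001, 0.0]
ft_force: [0.6, -0.1, 0.2]
grip_width: 0.585
grasp_force: 0.0
```

Run:
```python
from h import *
from workcell import *
import cv2
o=get_obs();print(o["clock"],o["joint_pos"].round(2),o["position"],R.from_quat(o["ee_rot"]).as_matrix().round(3),o["grip_width"])
c=camera("wrist");np.savez("pics/w1.npz",**c);im=c["img"][:,:,::-1].copy();print(c["extrinsics"].round(3))
for p in proj(c,np.array([bar(.472)+d*np.array([-sx[1],sx[0],0]) for d in(-.047,0,.047)])):
    cv2.circle(im,tuple(int(v) for v in p),3,(0,0,255),-1);print(p)
cv2.imwrite("pics/w1.png",im)
```

```text
0.7667 [-0.84  0.14  0.01  1.73  0.    1.28  1.23] [0.39181891 0.35853292 0.18368274] [[-0.882 -0.471  0.001]
 [-0.471  0.882 -0.003]
 [ 0.    -0.003 -1.   ]] 0.5848377478519529
[[-0.469  0.842  0.265  0.325]
 [ 0.883  0.449  0.138  0.323]
 [-0.003  0.298 -0.954  0.362]
 [ 0.     0.     0.     1.   ]]
[288.55605355 243.9340225 ]
[288.9339232  197.89227936]
[289.32096465 147.261913  ]
```

View pics/w1.png

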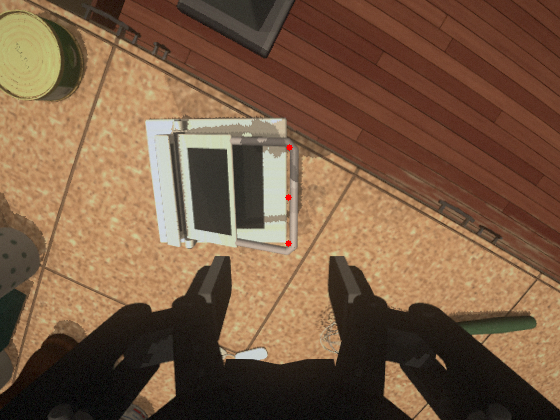

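The wrist view shows the bar as the vertical line at column 294, rows 145–248. That is about 5 px (3 mm) further back than the estimate, and the middle agrees.

Run:
```python
from h import *
from workcell import *
o=get_obs();b=bar(.472)+.003*sx;b[2]=.068;print(rel(o,b,axes([0,0,-1],sx)),b)
```

```text
(array([-0.002, -0.   , -0.003]), array([0.001 , 0.0087, 0.1158])) [0.3852783  0.36782618 0.068     ]
```

Emit:
{"api": "jog_arm", "payload": {"plan": [[[0, 0, -0.003], [0.001, 0.009, 0.03], 0.05], [[0, 0, -0.003], [0.001, 0.009, 0.07], 0.05], [[0, 0, -0.003], [0.001, 0.009, 0.1], 0.05], [[0, 0, -0.003], [0.001, 0.009, 0.116], 0.05], [[0, 0, -0.003], [0.001, 0.009, 0.116], 0.04], [[0, 0, -0.003], [0.001, 0.009, 0.116], 0.0], [[0, 0, -0.003], [0.001, 0.009, 0.116], 0.0], [[0, 0, -0.003], [0.001, 0.009, 0.116], 0.0]], "force": 25}}

```text
clock: 1.48
position: [0.3825, 0.3739, 0.0698]
ee_rot: [-0.244, 0.97, 0.001, 0.001]
ft_force: [-0.3, 0.3, 0.5]
grip_width: 0.046
grasp_force: 0.0
```

Emit:
{"api": "jog_arm", "payload": {"plan": [[[0, 0, 0], [0, 0, 0], 0.0], [[0, 0, 0], [0, 0, 0], 0.0], [[0, 0, 0], [0, 0, 0], 0.0]]}}

```text
clock: 1.73
position: [0.3821, 0.3731, 0.0688]
ee_rot: [-0.244, 0.97, 0.0, 0.0]
ft_force: [0.6, -0.9, 0.0]
grip_width: -0.001
grasp_force: 0.0
```

Run:
```python
from h import *
from workcell import *
o=get_obs();print(o)
p=o["position"];r=R.from_quat(o["ee_rot"])
# arc: start angle from measured horizontal distance
d=(p-H)@sx; print("d",d,"angle",np.arccos(d/.135))
a0=.45
for a in np.linspace(a0,1.06,7)[1:]:
    print(round(a,3),rel(o,p+bar(a)-bar(a0),axes([0,0,-1],sx))[1])
```

```text
{'clock': 1.7333, 'joint_pos': array([-8.56556273e-01,  2.45943313e-01, -2.71966866e-03,  1.85593159e+00,
        6.92220983e-04,  1.03858407e+00,  1.20430260e+00]), 'joint_velocities': array([ 5.84196592e-04,  5.43986270e-03, -2.93448180e-05,  5.35417579e-03,
       -1.06607688e-03, -7.95791648e-04, -9.67355968e-05]), 'tau': array([-3.21201968e-02, -5.21257138e+01,  6.24510683e-01, -3.47510934e+01,
        1.25211437e-02, -6.39713016e-04, -3.54722011e-03]), 'position': array([0.38213821, 0.37309741, 0.06879111]), 'ee_rot': array([-2.44035910e-01,  9.69766029e-01,  3.53110959e-04,  4.45253895e-04]), 'ft_force': array([ 0.6246401 , -0.92376439,  0.03324877]), 'torque': array([-0.05289172,  0.00950077, -0.03686025]), 'grasp_force': 0.0, 'grip_width': -0.0008243891157299732}
d 0.12936804491266143 angle 0.2898672956896631
0.552 [ 0.     -0.0066 -0.012 ]
0.653 [ 0.     -0.0144 -0.0233]
0.755 [ 0.     -0.0232 -0.0338]
0.857 [ 0.     -0.0331 -0.0433]
0.958 [ 0.0001 -0.0439 -0.0518]
1.06 [ 0.0001 -0.0555 -0.0591]
```

The fingers shut on nothing, so I look again.

Run:
```python
from h import *
from workcell import *
import cv2
o=get_obs()
c=camera("wrist");np.savez("pics/w2.npz",**c);s=camera("scene");np.savez("pics/s2.npz",**s)
im=c["img"][:,:,::-1].copy()
z=cv2.resize(s["img"][160:260,150:283,::-1],(560,420),interpolation=cv2.INTER_CUBIC)
cv2.imwrite("pics/w2.png",cv2.resize(np.hstack([im[:,100:400],z[:,:500]]),(800,420)))
print(proj(c,o["position"]))
```

```text
[[280.07767751 241.2724293 ]]
```

View pics/w2.png

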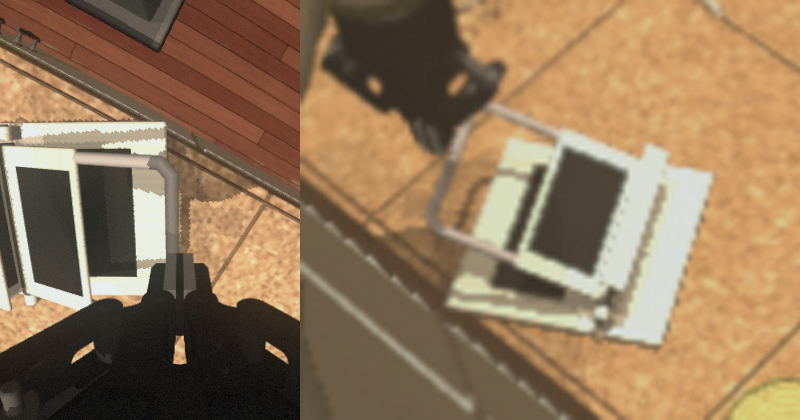

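Run:
```python
from h import *
L=lambda n:np.load(f"pics/{n}.npz")
T,S,W1,W2=L("top0"),L("scene0"),L("w1"),L("w2")
base=np.array([[-43,-75,8],[-43,75,8],[117,75,8],[117,-75,8]])/1e3
tb=[[222.5,209.5],[243.5,252.5],[197.5,277],[175.5,233]];sb=[[248,201.2],[236.2,242.5],[185.5,232.5],[200,193.8]]
def f(v,full=False):
    B=lambda y:[.135*np.cos(v[3]),y,.022+.135*np.sin(v[3])]
    P=fr(v[0],v[1],v[2],np.vstack([base,[B(0)]]))
    l2=proj(W2,fr(v[0],v[1],v[2],np.array([B(0),B(.04),B(-.04)])))
    w1=proj(W1,P[4:])[0]
    ends=proj(W1,fr(v[0],v[1],v[2],np.array([B(.04),B(-.04)])))
    i=np.argsort(l2[:,1]);c2=np.interp(220,l2[i,1],l2[i,0])
    return np.r_[(proj(T,P)-(tb+[[178.75,255.5]])).ravel(),(proj(S,P)-(sb+[[187,198]])).ravel(),w1-[294,197],c2-272, (ends[0]-ends[1])[0]-0]
r=least_squares(f,[.443,.26,2.06,.3],loss="soft_l1");print(r.x,f(r.x).round(1))
```

```text
[0.44383574 0.26010887 2.06182616 0.40893539] [-0.4 -0.7  0.8 -0.  -0.3  0.  -0.1 -0.  -0.5  0.9  0.6 -0.5 -0.4 -0.7
 -0.9 -0.3 -0.2 -1.4 -0.9  0.8 -0.9 -0.3 -0.1  0.9]
```

Emit:
{"api": "jog_arm", "payload": {"plan": [[[0, 0, 0], [0, -0.004, -0.015], 0.045], [[0, 0, 0], [0, -0.004, -0.015], 0.045], [[0, 0, 0], [0, -0.004, -0.015], 0.045], [[0, 0, 0], [0, -0.004, -0.01], 0.045], [[0, 0, 0], [0, -0.004, 0.005], 0.045], [[0, 0, 0], [0, -0.004, 0.018], 0.045], [[0, 0, 0], [0, -0.004, 0.022], 0.045], [[0, 0, 0], [0, -0.004, 0.022], 0.045]]}}

```text
clock: 2.5
position: [0.3828, 0.3684, 0.0443]
ee_rot: [-0.244, 0.97, -0.001, -0.001]
ft_force: [-0.1, -0.1, 0.2]
grip_width: 0.527
grasp_force: 0.0
```

Emit:
{"api": "jog_arm", "payload": {"plan": [[[0, 0, 0], [0, 0, 0], 0.0], [[0, 0, 0], [0, 0, 0], 0.0], [[0, 0, 0], [0, 0, 0], 0.0], [[0, 0, 0], [0, 0, 0], 0.0], [[0, 0, 0], [0, 0, 0], 0.0], [[0, 0, 0], [0, 0, 0], 0.0]], "force": 25}}

```text
clock: 3.0
position: [0.3842, 0.3694, 0.0467]
ee_rot: [-0.244, 0.97, 0.0, 0.0]
ft_force: [0.8, -1.5, 4.0]
grip_width: 0.064
grasp_force: 24.6
```

```bash
cat >> h.py <<'E'
H=np.array([.4438,.2601,.022])
E
python3 - <<'E'
from h import *
from workcell import *
o=get_obs();p=o["position"]
d=(p-H)@sx;print(o["grip_width"],d,np.arccos(d/.135),p[2])
for a0 in(.3,.4):
  for a in (.55,.7,.85,1.0,1.06):
    print(a0,round(a,3),rel(o,p+bar(a)-bar(a0),axes([0,0,-1],sx))[1])
E
```

```text
0.06439109621253045 0.12451040611715312 0.39680804758526633 0.04668593135739352
0.3 0.55 [ 0.     -0.0139 -0.0307]
0.3 0.7 [ 0.     -0.0257 -0.0471]
0.3 0.85 [ 0.     -0.0399 -0.0615]
0.3 1.0 [ 0.0001 -0.056  -0.0737]
0.3 1.06 [ 0.0001 -0.063  -0.0779]
0.4 0.55 [ 0.     -0.0092 -0.018 ]
0.4 0.7 [ 0.     -0.0211 -0.0344]
0.4 0.85 [ 0.     -0.0352 -0.0489]
0.4 1.0 [ 0.0001 -0.0514 -0.061 ]
0.4 1.06 [ 0.0001 -0.0583 -0.0652]
```

Emit:
{"api": "jog_arm", "payload": {"plan": [[[0, 0, 0], [0, -0.003, -0.008], 0.0], [[0, 0, 0], [0, -0.007, -0.016], 0.0], [[0, 0, 0], [0, -0.011, -0.024], 0.0], [[0, 0, 0], [0, -0.016, -0.032], 0.0], [[0, 0, 0], [0, -0.023, -0.04], 0.0], [[0, 0, 0], [0, -0.03, -0.047], 0.0], [[0, 0, 0], [0, -0.037, -0.055], 0.0]], "force": 40}}

```text
clock: 3.58
position: [0.4017, 0.3358, 0.1018]
ee_rot: [-0.244, 0.97, -0.0, -0.0]
ft_force: [-0.8, 0.3, 0.3]
grip_width: 0.003
grasp_force: 0.0
```

Run:
```python
from h import *
from workcell import *
import cv2
o=get_obs();p=o["position"]
print(o["grip_width"],o["ft_force"],o["grasp_force"],(p-H)@sx,p[2])
c=camera("wrist");np.savez("pics/w3.npz",**c);s=camera("scene");np.savez("pics/s3.npz",**s)
im=c["img"][:,:,::-1].copy()
z=cv2.resize(s["img"][160:260,150:283,::-1],(560,420),interpolation=cv2.INTER_CUBIC)
cv2.imwrite("pics/w3.png",np.hstack([im[:,100:400],z[:,:500]]))
```

```text
0.0027894846011285476 [-0.82591541  0.25124805  0.32385347] 0.0 0.08657800618404063 0.10184319816185518
```

View pics/w3.png

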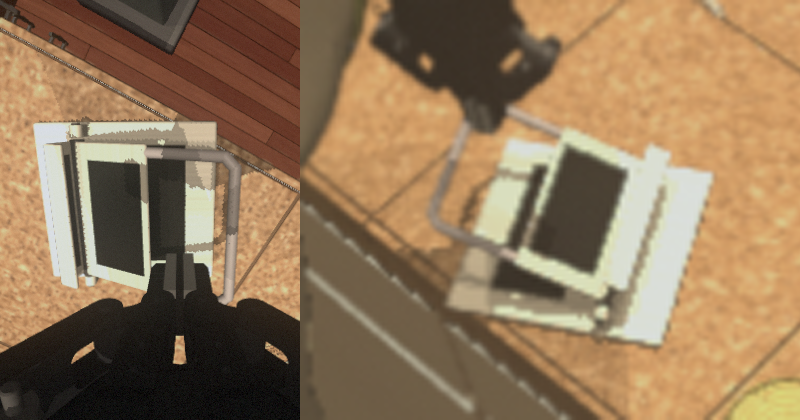

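Run:
```python
from h import *
C=[np.load(f"pics/w{i}.npz") for i in(1,2,3)]
m=[(294,197),(272,220),(334,220)]
sy=np.array([-sx[1],sx[0],0])
def f(v):
    P=H*[1,1,0]+v[0]*sx+np.array([[0,0,v[1]]])+np.outer([-.1,-.05,0,.05,.1],sy)
    out=[]
    for c,(u,w) in zip(C,m):
        p=proj(c,P);i=np.argsort(p[:,1]);out.append(np.interp(w,p[i,1],p[i,0])-u)
    return out
r=least_squares(f,[.12,.07]);print(r.x,r.fun)
for i in range(3):
    for z in(.04,.06,.08):
        q=least_squares(lambda v:[f([v[0],z])[i]],[.12]);print(i+1,z,q.x)
```

```text
[0.12408625 0.07969486] [-0.45512588  0.18779913  0.10647492]
1 0.04 [0.12636787]
1 0.06 [0.12543668]
1 0.08 [0.12450565]
2 0.04 [0.12302232]
2 0.06 [0.12350349]
2 0.08 [0.12398503]
3 0.04 [0.13155049]
3 0.06 [0.1277427]
3 0.08 [0.12395432]
```

Run:
```python
from h import *
sy=np.array([-sx[1],sx[0],0]);S=np.load("pics/s3.npz")
tcp={1:(.3918,.3585,.1837),2:(.3821,.3731,.0688),3:(.4017,.3358,.1018)}
tx=np.array([-.882,-.471,0])
b=H*[1,1,0]+.124*sx+[0,0,.079]
for i in tcp:
    c=np.load(f"pics/w{i}.npz");p=np.array(tcp[i])
    print(i,"tip +11/0/-11",proj(c,[p+.011*tx,p,p-.011*tx]).round().tolist(),"bar",proj(c,[b-.054*sy,b,b+.054*sy]).round().tolist())
    print("  cam rel tcp in tool axes",((c["extrinsics"][:3,3]-p)@np.c_[tx,sx,[0,0,-1]]).round(3))
    print("  lateral",(p-b)@sy)
print("scene tcp",proj(S,tcp[3]),"bar",proj(S,[b-.054*sy,b,b+.054*sy]))
```

```text
1 tip +11/0/-11 [[280.0, 225.0], [280.0, 241.0], [280.0, 257.0]] bar [[293.0, 249.0], [293.0, 198.0], [294.0, 140.0]]
  cam rel tcp in tool axes [ 0.076  0.    -0.178]
  lateral -0.0004509463652244109
2 tip +11/0/-11 [[280.0, 225.0], [280.0, 241.0], [280.0, 257.0]] bar [[273.0, 325.0], [272.0, 250.0], [272.0, 159.0]]
  cam rel tcp in tool axes [ 0.076 -0.001 -0.178]
  lateral 0.0012329908479582433
3 tip +11/0/-11 [[280.0, 225.0], [280.0, 241.0], [280.0, 257.0]] bar [[329.0, 297.0], [333.0, 231.0], [338.0, 153.0]]
  cam rel tcp in tool axes [ 0.076 -0.001 -0.178]
  lateral 0.0015021942706625983
scene tcp [[196.28846742 196.13423531]] bar [[191.63995728 183.75613006]
 [185.84381125 198.1178114 ]
 [179.84035736 213.09222213]]
```

Run:
```python
from h import *
import workcell
print([n for n in dir(workcell) if n[0]!='_'], getattr(workcell,"grasp_offset",None))
c=np.load("pics/w3.npz");S=np.load("pics/s3.npz");p=np.array((.4017,.3358,.1018));tx=np.array([-.882,-.471,0])
for dz in(0,.01,.019,.03,.04): print(dz,proj(c,[p+.011*tx+[0,0,dz],p+[0,0,dz]]).round().tolist(),proj(S,p+[0,0,dz]).round(1))
```

```text
['MotionError', 'camera', 'get_obs', 'grasp_offset', 'hand_in'] 0.0187
0 [[280.0, 225.0], [280.0, 241.0]] [[196.3 196.1]]
0.01 [[280.0, 231.0], [280.0, 248.0]] [[195.7 194.1]]
0.019 [[280.0, 237.0], [280.0, 254.0]] [[195.2 192.3]]
0.03 [[280.0, 244.0], [280.0, 263.0]] [[194.5 190. ]]
0.04 [[280.0, 253.0], [280.0, 272.0]] [[193.9 188. ]]
```

Both cameras and both contacts agree that the real fingertips sit about 33 mm above the reported TCP. I will use that offset. The bar is at d = 0.124, z = 0.079.

Emit:
{"api": "jog_arm", "payload": {"plan": [[[0, 0, 0], [0, 0.02, -0.01], 0.045], [[0, 0, 0], [0, 0.0375, -0.01], 0.045], [[0, 0, 0], [0, 0.0375, -0.01], 0.045], [[0, 0, 0], [0, 0.0375, 0.01], 0.045], [[0, 0, 0], [0, 0.0375, 0.035], 0.045], [[0, 0, 0], [0, 0.0375, 0.06], 0.045], [[0, 0, 0], [0, 0.0375, 0.069], 0.045], [[0, 0, 0], [0, 0.0375, 0.069], 0.045]]}}

```text
clock: 4.35
position: [0.3822, 0.3682, 0.0298]
ee_rot: [-0.244, 0.97, -0.001, -0.002]
ft_force: [-0.4, 0.0, 0.9]
grip_width: 0.528
grasp_force: 0.0
```

Emit:
{"api": "jog_arm", "payload": {"plan": [[[0, 0, 0], [0, 0, 0], 0.0], [[0, 0, 0], [0, 0, 0], 0.0], [[0, 0, 0], [0, 0, 0], 0.0], [[0, 0, 0], [0, 0, 0], 0.0], [[0, 0, 0], [0, 0, 0], 0.0], [[0, 0, 0], [0, 0, 0], 0.0]], "force": 40}}

```text
clock: 4.85
position: [0.3855, 0.368, 0.033]
ee_rot: [-0.243, 0.97, -0.001, 0.001]
ft_force: [5.4, -6.9, -1.9]
grip_width: 0.077
grasp_force: 38.9
```

Emit:
{"api": "jog_arm", "payload": {"plan": [[[0, 0, 0], [0, -0.002, -0.005], 0.0], [[0, 0, 0], [0, -0.004, -0.01], 0.0], [[0, 0, 0], [0, -0.006, -0.014], 0.0], [[0, 0, 0], [0, -0.006, -0.014], 0.0]]}}

```text
clock: 5.18
position: [0.389, 0.3612, 0.0466]
ee_rot: [-0.242, 0.97, -0.002, 0.001]
ft_force: [8.6, -9.2, -4.3]
grip_width: 0.074
grasp_force: 39.5
```

Emit:
{"api": "jog_arm", "payload": {"plan": [[[0, 0, 0], [0, -0.005, -0.006], 0.0], [[0, 0, 0], [0, -0.009, -0.011], 0.0], [[0, 0, 0], [0, -0.013, -0.016], 0.0], [[0, 0, 0], [0, -0.018, -0.021], 0.0], [[0, 0, 0], [0, -0.023, -0.026], 0.0], [[0, 0, 0], [0, -0.028, -0.031], 0.0], [[0, 0, 0], [0, -0.034, -0.035], 0.0], [[0, 0, 0], [0, -0.038, -0.039], 0.0]]}}

```text
clock: 5.85
position: [0.4061, 0.3294, 0.0851]
ee_rot: [-0.243, 0.97, -0.001, 0.001]
ft_force: [9.9, 1.3, -15.4]
grip_width: 0.07
grasp_force: 39.0
```

Emit:
{"api": "jog_arm", "payload": {"plan": [[[0, 0, 0], [0, -0.005, -0.003], 0.0], [[0, 0, 0], [0, -0.009, -0.006], 0.0], [[0, 0, 0], [0, -0.013, -0.009], 0.0], [[0, 0, 0], [0, -0.015, -0.01], 0.0], [[0, 0, 0], [0, -0.017, -0.011], 0.0]]}}

```text
clock: 6.27
position: [0.4104, 0.3187, 0.0942]
ee_rot: [-0.245, 0.969, 0.002, -0.001]
ft_force: [1.9, 24.2, -38.0]
grip_width: 0.076
grasp_force: 38.0
```

Run:
```python
from h import *
from workcell import *
import cv2
o=get_obs();p=o["position"]
print(o["grip_width"],o["ft_force"],(p-H)@sx,p[2])
c=camera("wrist");np.savez("pics/w4.npz",**c);s=camera("top");np.savez("pics/t4.npz",**s);s2=camera("scene");np.savez("pics/s4.npz",**s2)
z=lambda s,x,y:cv2.resize(s["img"][y:y+100,x:x+120,::-1],(360,300),interpolation=cv2.INTER_CUBIC)
cv2.imwrite("pics/w4.png",np.hstack([c["img"][:,60:420,::-1],np.pad(np.hstack([z(s2,160,150)]),((0,120),(0,0),(0,0)))]))
```

```text
0.07624577446882312 [  1.91495367  24.19560126 -37.98960081] 0.06743005841767442 0.09423256239679836
```

View pics/w4.png

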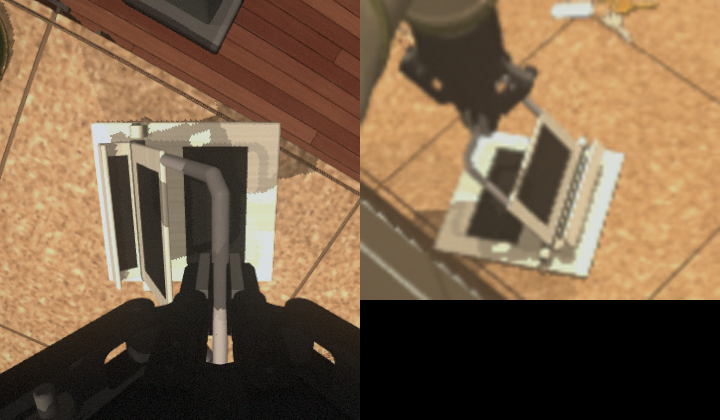

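The bar is between the fingers and the backrest is at its stop (d = 0.0674 = 135·cos 60°, with force rising). I release and retreat upwards.

Emit:
{"api": "jog_arm", "payload": {"plan": [[[0, 0, 0], [0, 0.002, 0.004], 0.0], [[0, 0, 0], [0, 0.003, 0.005], 0.05], [[0, 0, 0], [0, 0.003, 0.005], 0.05], [[0, 0, 0], [0, 0.003, 0.005], 0.05], [[0, 0, 0], [0, 0.003, -0.02], 0.05], [[0, 0, 0], [0, 0.003, -0.055], 0.05], [[0, 0, 0], [0, 0.003, -0.095], 0.05], [[0, 0, 0], [0, 0.003, -0.13], 0.05]]}}

```text
clock: 7.08
position: [0.4113, 0.3181, 0.2289]
ee_rot: [-0.244, 0.97, 0.0, 0.001]
ft_force: [1.1, 0.5, 0.6]
grip_width: 0.585
grasp_force: 0.0
```

Run:
```python
from h import *
from workcell import *
o=get_obs();print(o["position"],o["ft_force"],o["joint_pos"].round(2))
a=-.225;print(rel(o,np.array([.463,-.111,.235]),axes([0,0,-1],[np.cos(a),np.sin(a),0])))
```

```text
[0.411289   0.31813689 0.22892997] [1.121945   0.50219767 0.56420326] [-0.78  0.08  0.04  1.69 -0.    1.36  1.32]
(array([2.000e-03, 0.000e+00, 2.288e+00]), array([ 0.1573, -0.4026, -0.0064]))
```

Emit:
{"api": "jog_arm", "payload": {"plan": [[[0, 0, 0.12], [0.01, -0.02, -0.01], 0.05], [[0, 0, 0.24], [0.02, -0.045, -0.02], 0.05], [[0, 0, 0.36], [0.03, -0.075, -0.02], 0.05], [[0, 0, 0.48], [0.04, -0.105, -0.02], 0.05], [[0, 0, 0.6], [0.05, -0.135, -0.02], 0.05], [[0, 0, 0.72], [0.06, -0.165, -0.02], 0.05], [[0, 0, 0.84], [0.07, -0.195, -0.02], 0.05], [[0, 0, 0.96], [0.08, -0.225, -0.02], 0.05]]}}

```text
clock: 7.75
position: [0.4472, 0.0806, 0.2468]
ee_rot: [0.235, 0.972, 0.0, 0.0]
ft_force: [-0.3, -0.5, 0.2]
grip_width: 0.584
grasp_force: 0.0
```

Run:
```python
from h import *
from workcell import *
o=get_obs();print(o["position"])
a=-.225;print(rel(o,np.array([.463,-.111,.235]),axes([0,0,-1],[np.cos(a),np.sin(a),0])))
```

```text
[0.44722304 0.08055085 0.24677213]
(array([ 1.000e-03, -0.000e+00,  1.322e+00]), array([-0.1014, -0.1633,  0.0117]))
```

Emit:
{"api": "jog_arm", "payload": {"plan": [[[0, 0, 0.12], [-0.012, -0.02, 0.0], 0.05], [[0, 0, 0.24], [-0.025, -0.04, 0.0], 0.05], [[0, 0, 0.36], [-0.037, -0.06, 0.0], 0.05], [[0, 0, 0.48], [-0.05, -0.08, 0.0], 0.05], [[0, 0, 0.6], [-0.062, -0.1, 0.0], 0.05], [[0, 0, 0.72], [-0.075, -0.12, 0.0], 0.05], [[0, 0, 0.84], [-0.087, -0.14, 0.0], 0.05], [[0, 0, 0.96], [-0.1, -0.16, 0.0], 0.05]]}}

```text
clock: 8.42
position: [0.4642, -0.107, 0.2467]
ee_rot: [0.657, 0.754, 0.001, 0.0]
ft_force: [-0.5, 0.2, 0.4]
grip_width: 0.587
grasp_force: 0.0
```

Emit:
{"api": "jog_arm", "payload": {"plan": [[[0, 0, 0.12], [0, 0, 0.0], 0.05], [[0, 0, 0.24], [0, 0, 0.0], 0.05], [[0, 0, 0.36], [0, 0, 0.005], 0.05], [[0, 0, 0.36], [0, 0, 0.01], 0.05], [[0, 0, 0.36], [0, 0, 0.01], 0.05]]}}

```text
clock: 8.83
position: [0.4639, -0.1056, 0.2355]
ee_rot: [0.778, 0.628, -0.0, -0.0]
ft_force: [0.2, -0.6, 0.1]
grip_width: 0.589
grasp_force: 0.0
```

Run:
```python
from h import *
from workcell import *
import cv2
o=get_obs();print(o["position"],R.from_quat(o["ee_rot"]).as_matrix().round(3),o["joint_pos"].round(2))
c=camera("wrist");np.savez("pics/w5.npz",**c);im=c["img"][:,:,::-1].copy()
cv2.imwrite("pics/w5.png",im)
a=-.225;P=fr(.463,-.111,a,np.array([[0,65,0],[0,-65,0]])/1e3)+[0,0,.202];print(proj(c,P))
T=camera("top");np.savez("pics/t5.npz",**T);cv2.imwrite("pics/t5.png",T["img"][:,:,::-1])
```

```text
[ 0.46386226 -0.10561637  0.23545706] [[ 0.211  0.977 -0.001]
 [ 0.977 -0.211  0.   ]
 [ 0.    -0.001 -1.   ]] [-0.32 -0.04  0.44  1.8   0.02  1.38 -0.1 ]
[[280.02298156 141.32623437]
 [278.155873   305.9584717 ]]
```

View pics/w5.png

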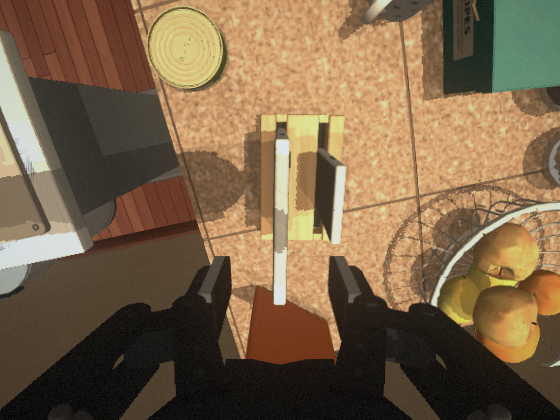

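The tablet's top edge runs from (282,140) to (280,304), midway between the fingers and within 2 px of the estimate. The phone is to its right at column 335. I descend and grip.

Emit:
{"api": "jog_arm", "payload": {"plan": [[[0, 0, 0], [-0.005, 0.0005, 0.02], 0.05], [[0, 0, 0], [-0.005, 0.0005, 0.045], 0.05], [[0, 0, 0], [-0.005, 0.0005, 0.07], 0.05], [[0, 0, 0], [-0.005, 0.0005, 0.09], 0.05], [[0, 0, 0], [-0.005, 0.0005, 0.097], 0.05], [[0, 0, 0], [-0.005, 0.0005, 0.097], 0.04], [[0, 0, 0], [-0.005, 0.0005, 0.097], 0.025]]}}

```text
clock: 9.52
position: [0.4642, -0.1104, 0.14]
ee_rot: [0.779, 0.627, 0.0, 0.0]
ft_force: [-0.1, -0.3, -0.2]
grip_width: 0.344
grasp_force: 0.0
```

Emit:
{"api": "jog_arm", "payload": {"plan": [[[0, 0, 0], [0, 0, 0], 0.015], [[0, 0, 0], [0, 0, 0], 0.008], [[0, 0, 0], [0, 0, 0], 0.0], [[0, 0, 0], [0, 0, 0], 0.0], [[0, 0, 0], [0, 0, 0], 0.0], [[0, 0, 0], [0, 0, 0], 0.0]], "force": 70}}

```text
clock: 10.02
position: [0.4647, -0.1104, 0.1407]
ee_rot: [0.779, 0.627, 0.001, 0.001]
ft_force: [-2.3, 0.6, 6.9]
grip_width: 0.103
grasp_force: 68.5
```

Emit:
{"api": "jog_arm", "payload": {"plan": [[[0, 0, 0], [0, 0, -0.006], 0.0], [[0, 0, 0], [0, 0, -0.016], 0.0], [[0, 0, 0], [0, 0, -0.03], 0.0], [[0, 0, 0], [0, 0, -0.05], 0.0], [[0, 0, 0], [0, 0, -0.075], 0.0], [[0, 0, 0], [0, 0, -0.1], 0.0], [[0, 0, 0], [0, 0, -0.12], 0.0], [[0, 0, 0], [0, 0, -0.13], 0.0]]}}

```text
clock: 10.68
position: [0.4646, -0.1105, 0.2726]
ee_rot: [0.779, 0.627, 0.002, 0.001]
ft_force: [0.7, 0.8, -2.5]
grip_width: 0.105
grasp_force: 68.3
```

```bash
cat >> h.py <<'E'
u=.5*sx+[0,0,np.sqrt(3)/2];n=-np.sqrt(3)/2*sx+[0,0,.5];seat=H-.002*u+.006*n
sy=np.array([-sx[1],sx[0],0])
# desired tablet bottom pose -> TCP pose; L = TCP to tablet bottom along tool z (tablet upright in grip), off along tool y
def place(o,L,up,gap,out,lat=0,offx=0,offy=0):
    rot=axes(-u,-n) ; m=rot.as_matrix()
    bottom=seat+up*u+(.005+out)*n+lat*sy
    return rel(o,bottom-m@[offx,offy,L],rot),bottom
E
python3 - <<'E'
from h import *
from workcell import *
import cv2
o=get_obs();print(o["position"],o["ft_force"],o["grip_width"],R.from_quat(o["ee_rot"]).as_matrix().round(3))
for n_ in("top","scene","wrist"):
    c=camera(n_);np.savez(f"pics/{n_}6.npz",**c);cv2.imwrite(f"pics/{n_}6.png",c["img"][:,:,::-1])
    m=R.from_quat(o["ee_rot"]).as_matrix();tb=o["position"]-m[:,2]*(.202-.1407)
    P=[tb+s*.065*m[:,0]+m[:,2]*k for k in(0,.19) for s in(1,-1)];print(n_,proj(c,P).round(1).tolist())
W=cv2.imread("pics/wrist6.png");S=cv2.imread("pics/scene6.png")
cv2.imwrite("pics/v6.png",np.hstack([W[:,150:450],cv2.resize(S[110:320,200:450],(500,420))]))
print(seat,u,n)
E
```

```text
[ 0.46457344 -0.11053945  0.2726025 ] [ 0.74040741  0.78784427 -2.52406824] 0.10454783310264822 [[ 0.214  0.977  0.004]
 [ 0.977 -0.214  0.   ]
 [ 0.001  0.004 -1.   ]]
top [[334.9, 219.2], [392.5, 232.4], [326.2, 223.9], [373.5, 234.8]]
scene [[321.5, 204.0], [360.6, 244.1], [317.6, 245.3], [351.0, 281.5]]
wrist [[277.3, 148.0], [278.2, 408.2], [278.8, 127.7], [279.0, 250.8]]
[0.44671718 0.25463353 0.02326795] [-0.23540279  0.44111849  0.8660254 ] [ 0.4077296  -0.76403964  0.5       ]
```

View pics/v6.png

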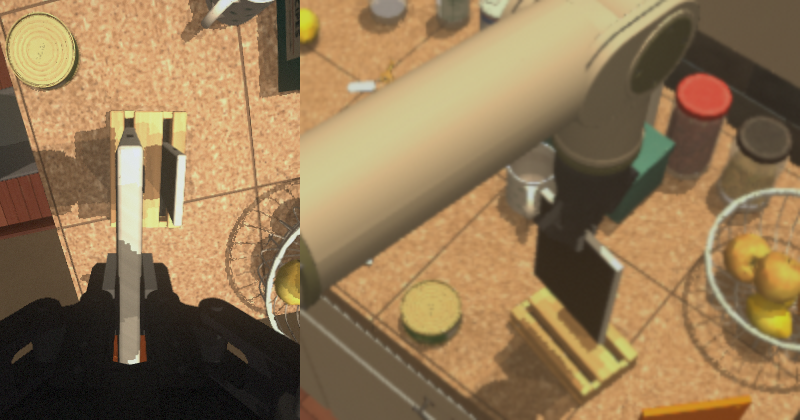

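The tablet is held straight (near end at (280,147), as predicted), its bottom is clear of the dock, and the phone is untouched. I plan the transfer.

```bash
cat > tr.py <<'E'
from h import *
from workcell import *
from scipy.spatial.transform import Slerp
import sys
o=get_obs();L=.1287
def go(up,out,nrow,lat=0):
    (rv,sh),b=place(o,L,up,0,out,lat)
    print(o["position"].round(4),o["ft_force"].round(1),"turn",rv,"shift",sh,"bottom",b.round(3))
    tot=np.linalg.norm(rv);k=min(1,.12*nrow/max(tot,1e-6));print("frac",round(k,3),(k*rv).round(3),(k*sh).round(3))
go(*map(float,sys.argv[1:]))
E
python3 tr.py .15 .03 8
```

```text
[ 0.4639 -0.1103  0.2692] [-0.4  0.4 -3.3] turn [ 0.274 -0.593 -2.214] shift [ 0.4358 -0.1657 -0.0129] bottom [0.426 0.294 0.171]
frac 0.416 [ 0.114 -0.247 -0.921] [ 0.181 -0.069 -0.005]
```

Emit:
{"api": "jog_arm", "payload": {"plan": [[[0.014, -0.031, -0.115], [0.022, -0.009, -0.01], 0.0], [[0.028, -0.062, -0.23], [0.045, -0.017, -0.02], 0.0], [[0.043, -0.093, -0.345], [0.068, -0.026, -0.03], 0.0], [[0.057, -0.124, -0.46], [0.09, -0.035, -0.03], 0.0], [[0.071, -0.155, -0.576], [0.113, -0.043, -0.03], 0.0], [[0.085, -0.185, -0.69], [0.136, -0.052, -0.03], 0.0], [[0.1, -0.216, -0.806], [0.158, -0.06, -0.03], 0.0], [[0.114, -0.247, -0.921], [0.181, -0.069, -0.03], 0.0]]}}

```text
clock: 11.5
position: [0.4344, 0.082, 0.2975]
ee_rot: [0.411, 0.902, -0.129, 0.031]
ft_force: [0.8, 0.2, -2.9]
grip_width: 0.105
grasp_force: 68.6
```

```bash
python3 tr.py .15 .03 8
```

```text
[0.4344 0.082  0.2975] [ 0.8  0.2 -2.9] turn [ 0.158 -0.347 -1.286] shift [ 0.2254  0.1432 -0.0524] bottom [0.426 0.294 0.171]
frac 0.716 [ 0.113 -0.248 -0.92 ] [ 0.161  0.102 -0.038]
```

Emit:
{"api": "jog_arm", "payload": {"plan": [[[0.014, -0.031, -0.115], [0.02, 0.012, -0.005], 0.0], [[0.028, -0.062, -0.23], [0.04, 0.025, -0.01], 0.0], [[0.042, -0.093, -0.345], [0.06, 0.038, -0.014], 0.0], [[0.057, -0.124, -0.46], [0.08, 0.051, -0.019], 0.0], [[0.071, -0.155, -0.575], [0.1, 0.064, -0.024], 0.0], [[0.085, -0.186, -0.69], [0.12, 0.076, -0.028], 0.0], [[0.099, -0.217, -0.805], [0.14, 0.089, -0.033], 0.0], [[0.113, -0.248, -0.92], [0.161, 0.102, -0.038], 0.0]]}}

```text
clock: 12.17
position: [0.4075, 0.2742, 0.2872]
ee_rot: [-0.049, 0.971, -0.226, 0.056]
ft_force: [0.5, 0.7, -3.8]
grip_width: 0.102
grasp_force: 68.6
```

```bash
python3 tr.py .15 .03 8
```

```text
[0.4075 0.2742 0.2872] [ 0.5  0.7 -3.8] turn [ 0.044 -0.099 -0.366] shift [ 0.0032  0.0715 -0.0303] bottom [0.426 0.294 0.171]
frac 1 [ 0.044 -0.099 -0.366] [ 0.003  0.072 -0.03 ]
```

Emit:
{"api": "jog_arm", "payload": {"plan": [[[0.013, -0.03, -0.11], [0.001, 0.02, -0.008], 0.0], [[0.026, -0.06, -0.22], [0.002, 0.04, -0.016], 0.0], [[0.04, -0.09, -0.33], [0.003, 0.06, -0.025], 0.0], [[0.044, -0.099, -0.366], [0.003, 0.072, -0.03], 0.0], [[0.044, -0.099, -0.366], [0.003, 0.072, -0.03], 0.0], [[0.044, -0.099, -0.366], [0.003, 0.072, -0.03], 0.0]]}}

```text
clock: 12.67
position: [0.3966, 0.3503, 0.2825]
ee_rot: [-0.23, 0.938, -0.251, 0.063]
ft_force: [0.1, -1.0, -2.8]
grip_width: 0.108
grasp_force: 68.5
```

```bash
python3 tr.py .06 .008 8
python3 - <<'E'
from h import *
from workcell import *
import cv2
o=get_obs();m=R.from_quat(o["ee_rot"]).as_matrix()
for n_ in("top","scene","wrist"):
    c=camera(n_);np.savez(f"pics/{n_}7.npz",**c);im=c["img"][:,:,::-1].copy()
    b=o["position"]+m[:,2]*.1287
    for p in proj(c,[b+s*.065*m[:,0]-m[:,2]*k for k in(0,.19) for s in(1,-1)]): cv2.circle(im,tuple(int(v+.5) for v in p),1,(0,0,255),-1)
    # lip outline predicted
    for p in proj(c,[seat+s*.06*sy+z*n+x*u for s in(1,-1) for z,x in((0,0),(.02,.014))]): cv2.circle(im,tuple(int(v+.5) for v in p),1,(255,0,255),-1)
    for p in proj(c,[seat+.137*u-.006*n+s*.047*sy for s in(1,-1)]): cv2.circle(im,tuple(int(v+.5) for v in p),1,(255,128,0),-1)
    cv2.imwrite(f"pics/{n_}7.png",im)
r=lambda nm,x,y:cv2.resize(cv2.imread(f"pics/{nm}7.png")[y:y+105,x:x+140],(400,300),interpolation=cv2.INTER_CUBIC)
w=cv2.resize(cv2.imread("pics/wrist7.png"),(400,300))
cv2.imwrite("pics/v7.png",np.vstack([np.hstack([r("scene",150,150),r("top",150,190)]),np.hstack([w,w*0])]))
E
```

```text
[0.3966 0.3503 0.2825] [ 0.1 -1.  -2.8] turn [ 0.001 -0.001 -0.008] shift [0.0009 0.0231 0.0898] bottom [0.438 0.271 0.082]
frac 1 [ 0.001 -0.001 -0.008] [0.001 0.023 0.09 ]
```

View pics/v7.png

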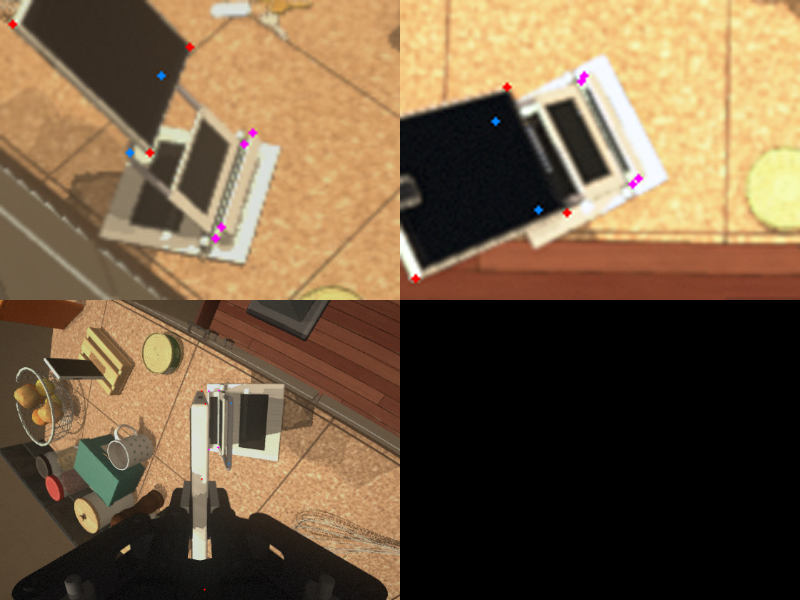

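The tablet's bottom corners match the prediction in scene (crop (190,47) and (150,153)), and the lip marks fall on the visible groove in both views. I slide down along the backrest.

Emit:
{"api": "jog_arm", "payload": {"plan": [[[0, 0, -0.004], [0, 0.006, 0.02], 0.0], [[0, 0, -0.008], [0.001, 0.012, 0.045], 0.0], [[0, 0, -0.008], [0.001, 0.018, 0.07], 0.0], [[0, 0, -0.008], [0.001, 0.023, 0.085], 0.0], [[0, 0, -0.008], [0.001, 0.023, 0.09], 0.0], [[0, 0, -0.008], [0.001, 0.023, 0.09], 0.0], [[0, 0, -0.008], [0.001, 0.023, 0.09], 0.0]]}}

```text
clock: 13.4
position: [0.4083, 0.328, 0.1953]
ee_rot: [-0.234, 0.937, -0.25, 0.063]
ft_force: [-0.4, 0.4, -2.3]
grip_width: 0.103
grasp_force: 68.5
```

```bash
python3 tr.py .022 .006 8;python3 tr.py .0 .006 8
python3 - <<'E'
from h import *
from workcell import *
import cv2
o=get_obs();m=R.from_quat(o["ee_rot"]).as_matrix()
for n_ in("top","scene","wrist"):
    c=camera(n_);np.savez(f"pics/{n_}8.npz",**c);im=c["img"][:,:,::-1].copy();cv2.imwrite(f"pics/{n_}8.png",im)
r=lambda nm,x,y:cv2.resize(cv2.imread(f"pics/{nm}8.png")[y:y+60,x:x+80],(400,300),interpolation=cv2.INTER_CUBIC)
w=cv2.imread("pics/wrist8.png")
cv2.imwrite("pics/v8.png",np.vstack([np.hstack([r("scene",180,180),r("top",185,200)]),np.hstack([cv2.resize(w,(400,300)),cv2.resize(w[100:250,200:400],(400,300))])]))
E
```

```text
[0.4083 0.328  0.1953] [-0.4  0.4 -2.3] turn [ 0.002  0.001 -0.001] shift [0.0007 0.0032 0.0397] bottom [0.446 0.256 0.048]
frac 1 [ 0.002  0.001 -0.001] [0.001 0.003 0.04 ]
[0.4083 0.328  0.1953] [-0.4  0.4 -2.3] turn [ 0.002  0.001 -0.001] shift [0.0007 0.0032 0.0617] bottom [0.451 0.246 0.029]
frac 1 [ 0.002  0.001 -0.001] [0.001 0.003 0.062]
```

View pics/v8.png

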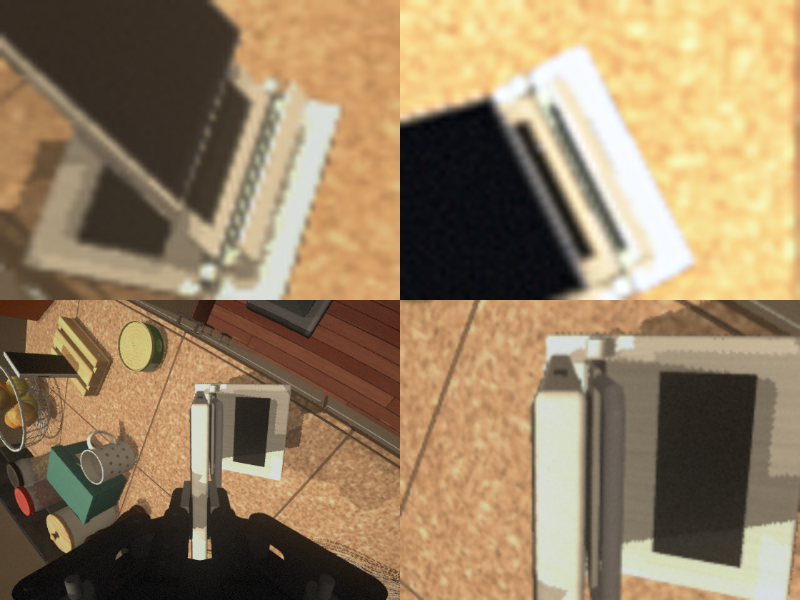

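The tablet is parallel to the bar and centred over the lip. I go down slowly now. That is enough pictures, so the rest goes by force.

Emit:
{"api": "jog_arm", "payload": {"plan": [[[0, 0, 0], [0.001, 0.002, 0.012], 0.0], [[0, 0, 0], [0.001, 0.003, 0.026], 0.0], [[0, 0, 0], [0.001, 0.003, 0.038], 0.0], [[0, 0, 0], [0.001, 0.003, 0.044], 0.0], [[0, 0, 0], [0.001, 0.003, 0.049], 0.0], [[0, 0, 0], [0.001, 0.003, 0.053], 0.0], [[0, 0, 0], [0.001, 0.003, 0.055], 0.0], [[0, 0, 0], [0.001, 0.003, 0.056], 0.0]]}}

```text
clock: 14.22
position: [0.419, 0.3053, 0.1442]
ee_rot: [-0.235, 0.937, -0.25, 0.063]
ft_force: [-0.4, 0.2, -2.5]
grip_width: 0.101
grasp_force: 68.4
```

```bash
python3 tr.py 0 .006 8
```

```text
[0.419  0.3053 0.1442] [-0.4  0.2 -2.5] turn [0.001 0.001 0.001] shift [-0.0006 -0.0006  0.0049] bottom [0.451 0.246 0.029]
frac 1 [0.001 0.001 0.001] [-0.001 -0.001  0.005]
```

Emit:
{"api": "jog_arm", "payload": {"plan": [[[0, 0, 0], [0, 0, 0.001], 0.0], [[0, 0, 0], [0, 0, 0.002], 0.0], [[0, 0, 0], [0, 0, 0.003], 0.0], [[0, 0, 0], [0, 0, 0.004], 0.0], [[0, 0, 0], [0, 0, 0.004], 0.0]]}}

```text
clock: 14.63
position: [0.4198, 0.3039, 0.1409]
ee_rot: [-0.235, 0.937, -0.25, 0.063]
ft_force: [-0.9, 1.3, -1.5]
grip_width: 0.105
grasp_force: 68.8
```

Emit:
{"api": "jog_arm", "payload": {"plan": [[[0, 0, 0], [0, 0, 0.001], 0.0], [[0, 0, 0], [0, 0, 0.002], 0.0], [[0, 0, 0], [0, 0, 0.002], 0.0]]}}

```text
clock: 14.88
position: [0.4198, 0.3043, 0.1405]
ee_rot: [-0.235, 0.937, -0.249, 0.064]
ft_force: [-6.8, 3.8, 11.9]
grip_width: 0.105
grasp_force: 70.9
```

Contact came at the expected ledge height. I ease off and move back against the backrest.

Emit:
{"api": "jog_arm", "payload": {"plan": [[[0, 0, 0], [0, 0.001, -0.001], 0.0], [[0, 0, 0], [0, 0.002, -0.001], 0.0], [[0, 0, 0], [0, 0.003, -0.001], 0.0], [[0, 0, 0], [0, 0.004, -0.001], 0.0], [[0, 0, 0], [0, 0.004, -0.001], 0.0]]}}

```text
clock: 15.3
position: [0.419, 0.3065, 0.1392]
ee_rot: [-0.235, 0.937, -0.251, 0.064]
ft_force: [-3.7, 1.7, 9.8]
grip_width: 0.1
grasp_force: 70.4
```

```bash
cat > st.py <<'E'
from h import *
from workcell import *
o=get_obs();m=R.from_quat(o["ee_rot"]).as_matrix();b=o["position"]+.1287*m[:,2]-seat
print(o["clock"],"bottom u,n,y",(b@u).round(4),(b@n).round(4),(b@sy).round(4),"force tool axes",(m.T@o["ft_force"]).round(1),o["torque"].round(2))
E
python3 st.py
```

```text
15.3 bottom u,n,y 0.0011 0.007 -0.0002 force tool axes [  2.5  -2.1 -10.2] [-0.86 -0.05 -0.25]
```

Emit:
{"api": "jog_arm", "payload": {"plan": [[[0, 0, 0], [0, 0.001, 0], 0.0], [[0, 0, 0], [0, 0.002, 0], 0.0], [[0, 0, 0], [0, 0.003, 0], 0.0], [[0, 0, 0], [0, 0.003, 0], 0.0]]}}

```text
clock: 15.63
position: [0.4182, 0.3084, 0.138]
ee_rot: [-0.235, 0.937, -0.251, 0.064]
ft_force: [-1.4, -0.4, 12.1]
grip_width: 0.101
grasp_force: 70.6
```

```bash
python3 st.py
```

```text
15.6333 bottom u,n,y 0.0011 0.0047 -0.0005 force tool axes [  1.4  -5.8 -10.6] [-1.26 -0.54 -0.13]
```

Emit:
{"api": "jog_arm", "payload": {"plan": [[[0, 0, 0], [0, 0.001, 0], 0.0], [[0, 0, 0], [0, 0.002, 0], 0.0], [[0, 0, 0], [0, 0.002, 0], 0.0]]}}

```text
clock: 15.88
position: [0.4175, 0.31, 0.137]
ee_rot: [-0.235, 0.937, -0.251, 0.064]
ft_force: [-0.2, 0.0, 11.0]
grip_width: 0.104
grasp_force: 70.3
```

```bash
python3 st.py
```

```text
15.8833 bottom u,n,y 0.0011 0.0027 -0.0007 force tool axes [ 0.1 -5.4 -9.6] [-1.14 -0.6  -0.05]
```

Emit:
{"api": "jog_arm", "payload": {"plan": [[[0, 0, 0], [0, 0.001, 0], 0.0], [[0, 0, 0], [0, 0.002, 0], 0.0], [[0, 0, 0], [0, 0.003, 0], 0.0], [[0, 0, 0], [0, 0.003, 0], 0.0]]}}

```text
clock: 16.22
position: [0.4167, 0.3116, 0.136]
ee_rot: [-0.234, 0.937, -0.252, 0.064]
ft_force: [-0.2, -1.0, 13.0]
grip_width: 0.105
grasp_force: 70.6
```

```bash
python3 st.py
```

```text
16.2167 bottom u,n,y 0.0011 0.0008 -0.0007 force tool axes [  0.6  -7.3 -10.9] [-1.99 -0.82 -0.04]
```

Emit:
{"api": "jog_arm", "payload": {"plan": [[[0, 0, 0], [0, 0, 0], 0.012], [[0, 0, 0], [0, 0, 0], 0.016], [[0, 0, 0], [0, 0, 0], 0.022], [[0, 0, 0], [0, 0, 0], 0.032], [[0, 0, 0], [0, 0, 0], 0.04], [[0, 0, 0], [0, 0, 0], 0.04], [[0, 0, 0], [0, 0, 0], 0.04]], "force": 20}}

```text
clock: 16.8
position: [0.4151, 0.3122, 0.1338]
ee_rot: [-0.235, 0.937, -0.251, 0.063]
ft_force: [0.1, 0.7, -0.0]
grip_width: 0.471
grasp_force: 0.0
```

```bash
python3 st.py
```

```text
16.8 bottom u,n,y -0.0002 -0.0018 0.0007 force tool axes [-0.4  0.5 -0.3] [ 0.44  0.26 -0.02]
```

Emit:
{"api": "jog_arm", "payload": {"plan": [[[0, 0, 0], [0, 0, -0.01], 0.04], [[0, 0, 0], [0, 0, -0.025], 0.04], [[0, 0, 0], [0, 0, -0.05], 0.04], [[0, 0, 0], [0, 0, -0.08], 0.04], [[0, 0, 0], [0, 0, -0.11], 0.04], [[0, 0, 0], [0, 0, -0.14], 0.04], [[0, 0, 0], [0, 0, -0.14], 0.04]]}}

```text
clock: 17.38
position: [0.3808, 0.3782, 0.2604]
ee_rot: [-0.236, 0.937, -0.247, 0.065]
ft_force: [-0.2, 1.4, 0.8]
grip_width: 0.469
grasp_force: 0.0
```

Run:
```python
from h import *
from workcell import *
import cv2
for n_ in("top","scene","wrist"):
    c=camera(n_);np.savez(f"pics/{n_}9.npz",**c);im=c["img"][:,:,::-1].copy()
    for p in proj(c,[seat+s*.065*sy+x*u+.01*n for s in(1,-1) for x in(0,.19)]): cv2.circle(im,tuple(int(v+.5) for v in p),1,(0,0,255),-1)
    cv2.imwrite(f"pics/{n_}9.png",im)
    # black-screen centroid vs model quad
    if n_!="wrist":
        q=proj(c,[seat+s*.065*sy+x*u+.01*n for s,x in((1,0),(-1,0),(-1,.19),(1,.19))])
        g=(c["img"].max(2)<45).astype(np.uint8);x0,y0=(q.min(0)-15).astype(int);x1,y1=(q.max(0)+15).astype(int)
        k,l,st,ce=cv2.connectedComponentsWithStats(g[y0:y1,x0:x1]);i=1+st[1:,4].argmax()
        cnt=max(cv2.findContours((l==i).astype(np.uint8),0,2)[0],key=cv2.contourArea)
        print(n_,"model",q.round(1).tolist(),"seen",(cv2.boxPoints(cv2.minAreaRect(cnt))+[x0,y0]).round(1).tolist())
r=lambda nm,x,y:cv2.resize(cv2.imread(f"pics/{nm}9.png")[y:y+105,x:x+140],(400,300),interpolation=cv2.INTER_CUBIC)
cv2.imwrite("pics/v9.png",np.hstack([r("scene",150,150),r("top",150,190)]))
```

```text
top model [[233.7, 254.0], [214.2, 215.4], [170.0, 227.2], [192.2, 272.2]] seen [[171.6, 230.2], [209.2, 211.4], [229.8, 252.6], [192.2, 271.4]]Traceback (most recent call last):
  File "<stdin>", line 12, in <module>
ValueError: attempt to get argmax of an empty sequence
```

Run:
```python
from h import *
import cv2
from workcell import *
o=get_obs();print(o["clock"],o["joint_velocities"].round(3))
for n_,th in(("scene",75),("top",60)):
    c=np.load(f"pics/{n_}9.npz") if n_=="top" else camera(n_)
    q=proj(c,[seat+s*.065*sy+x*u+.01*n for s,x in((1,.014),(-1,.014),(-1,.19),(1,.19))])
    g=(c["img"].max(2)<th).astype(np.uint8);M=np.zeros_like(g);cv2.fillPoly(M,[q.round().astype(int)],1)
    D=cv2.dilate(M,np.ones((9,9)))
    print(n_,q.round(1).tolist(),"dark inside",g[M>0].mean().round(3),"dark in 4px ring",g[(D>0)&(M==0)].mean().round(3))
    k,l,st,ce=cv2.connectedComponentsWithStats(g*D);i=1+st[1:,4].argmax()
    cnt=max(cv2.findContours((l==i).astype(np.uint8),0,2)[0],key=cv2.contourArea);h=cv2.convexHull(cnt)
    print(cv2.minEnclosingTriangle(h)[0].round(), cv2.approxPolyDP(h,3,True)[:,0].tolist())
```

```text
17.4833 [ 0.014  0.014  0.019  0.053  0.002 -0.016 -0.   ]
scene [[223.9, 231.2], [235.8, 195.4], [200.4, 158.9], [185.3, 195.9]] dark inside 0.853 dark in 4px ring 0.045Traceback (most recent call last):
  File "<stdin>", line 13, in <module>
AttributeError: 'float' object has no attribute 'round'
```

Emit:
{"api": "jog_arm", "payload": {"plan": [[[0, 0, 0], [0, 0, -0.02], 0.04], [[0, 0, 0], [0, 0, -0.03], 0.04], [[0, 0, 0], [0, 0, -0.03], 0.04], [[0, 0, 0], [0, 0, -0.03], 0.04], [[0, 0, 0], [0, 0, -0.03], 0.04]]}}

```text
clock: 17.95
position: [0.3754, 0.3864, 0.2803]
ee_rot: [-0.235, 0.937, -0.251, 0.062]
ft_force: [0.3, -0.4, -0.1]
grip_width: 0.47
grasp_force: 0.0
```

```bash
python3 -c "
from workcell import *
print(hand_in())"
```

```text
the job is handed in; nothing more can be done
None
```

I handed the job in at about 18 s, without a verdict coming back: the backrest is up at its stop and the tablet is released in the lip, checked by contact force and image numbers only at the end because I had already viewed 11 pictures, one over the limit of 10.

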